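Start the sieve shaker with its one live push button

ROBOT

A 6-joint arm with a two-finger parallel gripper is mounted at the origin on a cart in front of the work surface, level with it; the furniture and walls round the work are solid. World frame = base frame: x ahead of the robot, y to its left, z up, the work surface at z = 0. Lengths are in m, angles in rad, forces in N, time in s.
With the tool pointing down it reaches from about 0.3 to 0.775 m from the base axis. Payload 14.6 kg.
Tool frame: the origin (TCP) lies midway between the tips of the shut fingers; the grasp point (between the pads) lies 19 mm behind it (ctrl.hold_point_z is the distance from the TCP to the grasp point, in m); z points along the fingers, x is the direction in which the jaws open and shut, and the axes are right-handed (so a half turn about z gives the same grasp; the last joint's range is limited). The gripper opens to 94 mm and grips with 3 to 60 N. Pads are 16 mm wide; open, the fingers measure 119 mm over their backs; the gripper's body (75 mm by 177 mm) begins 78 mm behind the grasp point.
Start: joints at [1.101, 0.3, 1.521, -0, 1.321, -0.067], TCP at [0.216, 0.506, 0.179] pointing down, gripper open.
Joint ranges: [-3.03, 3.03], [-0.79, 2.21], [0.23, 2.52], [-1.04, 4.18], [0, 3.07], [-2.55, 2.55]. Speed limits (rad/s): [2.22, 2.22, 2.57, 3.14, 3.14, 3.14].

INTERFACE

Orientations are given as [roll, pitch, yaw] about the fixed x, y, z axes, in that order (R = Rz(yaw) Ry(pitch) Rx(roll)).
In Python, from station import ctrl, viewer, ticket, nets gives the robot as it stands.
- The arm moves only by the tool carry_out, never from a script. Its argument "commands" is one flat list of numbers, 7 for each row, row after row: the closure, from -1 (fully open) to 1 (shut), so that 0 is half open, then the shift along the world's x, y, z in cm, then the turn, a rotation vector about the world's x, y, z in rad. In form: [gripper, tx, ty, tz, ax, ay, az, gripper, tx, ty, tz, ax, ay, az, ...]. A call has 1 to 12 rows; each row is the pose to reach, as a shift and turn from the pose measured when the call began; what a row does not reach only later rows make up. A row lasts 1/12 s, in which the tool goes at most 41.7 mm and 7.16 degrees, less where a joint would pass 70% of its speed; a pose out of reach is approached as far as the arm can. A call with a gripper value outside its range is refused whole. The fingers move at their own pace and stop on an object; "force" is the grip in N (left out, the last holds). Time passes only in rows, so rows that repeat a pose let the fingers close. It gives the time, the measured TCP pose, the force and the opening at its end, in the units of the state.
- ctrl.get_obs(): the state, without advancing time (a new reading comes with each control period).
- viewer.camera(name): name is "scene" or "top" or "wrist"; returns (picture, depth): 400x640x3 uint8, blue, green, red; 400x640 float32, m along the optical axis (not along the pixel's ray), 0 where there is no reading.
- viewer.camera_info(name): a dict with "fx", "fy", "cx", "cy" (pixels), "D" ([k1, k2, p1, p2, k3] as OpenCV has them; the pictures are not rectified), "R" (3x3) and "t" (3): a world point X has camera coordinates R X + t. Camera axes: x right, y down, z forward; pixel columns grow to the right and rows downward; lengths in m; the calibration is good to about 2 mm. A picture is of the moment at which its call begins: read the wrist's pose just before it. camera_info takes no time and is no camera call; for the wrist camera it gives the pose at the moment of the call.
- ticket.hand_in(): hands the job in, once; it reports no verdict.
Trained networks look in the newest picture that a camera, given by its name, has taken for a name from the list of things; names that differ only in an ending like _2 or _b are one class to them, and where a whole thing is asked for, a point or a joint stands for the part that bears it (a point fixed in the world has none). Each returns a list of dicts, best first, with "confidence" (0 to 1); they miss things now and then, are a little off and sometimes report something else, mostly with a low value. They report only what shows in the picture. A call takes as long as a camera call.
- nets.silhouettes(camera, thing): "region" (400x640 bool, what is visible of it) and "extent" ([left, top, right, bottom] in pixels, round what is visible of it).
The state is a dict: "time_s": time; "qpos": joint angles; "joint_vel": joint speeds; "tau": joint torques, N m; "ee_pos": TCP position; "eef_rot": TCP orientation; "force": force on the tool from outside, world axes, zero at the start; "moment": the same for the moment, N m; "grip_width": finger opening in m.
Only numpy, scipy, OpenCV 4.12 (cv2) and the standard library are available. Lean on these libraries where they do the work, as an engineer would, in place of code of your own. Each camera call takes 0.05 s, during which the arm holds its last target. There are 200 camera calls.

TASK

Slide the shaker's cover fully shut over the sieve, then start the machine: of the three look-alike caps on the sloping panel only one is a sprung push button, so find it by feel, press it fully down, hold it for about a second and let it come right up again. The other two are blanking caps and must not be forced in, the button must not be pressed while the cover is open, and the small things standing beside the machine stay where they are.

Things in the scene. Friction and masses are not known exactly. Their poses are not given: they have to be found in the camera images.
- shaker: grey bench shaker, fixed, 205 (x) x 260 (y) mm, origin at the centre of its underside on the work surface; x to its rear, y to its left, z up. Its front 90 mm is a panel sloping down toward the robot at 12 degrees (outward normal (-0.208, 0, 0.978) in this frame) with three caps in a row along y, 70 mm apart. Rear: sieve well at the left, motor housing at the right, 85 mm high; guide rails 95 mm high.
- cover_tab (a point): centre of the upright tab on the sliding cover, by which it is pushed: a plate 6 mm thick (y), 70 mm long (x), 40 mm high, on the flat cover, whose top lies 18 mm below this point. The tab's top edge is 21 mm above this point; there a lip reaches 11 mm toward +y. Axes as shaker
- cover (a joint): how far the cover is open, m: 0 = fully shut against its stop, up to 0.112; it opens toward the shaker's -y (right), so it is shut by pushing the tab's right face toward +y with about 2 to 4 N; it stays where it is left
- seat_left (a point): centre of the top face of the unpressed cap in the left seat, seen from the robot (the cap's face is flat, 30 mm across, square to the panel's normal, 14 mm above the panel); point fixed in the shaker, axes as shaker
- seat_middle (a point): centre of the top face of the unpressed cap in the middle seat, seen from the robot (the cap's face is flat, 30 mm across, square to the panel's normal, 14 mm above the panel); point fixed in the shaker, axes as shaker
- seat_right (a point): centre of the top face of the unpressed cap in the right seat, seen from the robot (the cap's face is flat, 30 mm across, square to the panel's normal, 14 mm above the panel); point fixed in the shaker, axes as shaker
- start_button (a joint): how far the live push button is pressed along the panel's inward normal, m: 0 = up, 0.007 = fully down against its stop; it starts to give at about 1.5 N, takes about 6.5 N when fully down, and springs back. It sits in one of the three seats, which one is not known
- blank_a (a joint): how far one blanking cap is forced in, m. It is held in a stiff grommet: 10 N push it in about 1 mm, and 3 mm (about 30 N) is damage; it springs back. It sits in one of the other seats, which one is not known
- blank_b (a joint): the same for the other blanking cap
- tin: moisture tin, 60 mm across, 39 mm high, loose, right of the shaker; origin at the centre of its underside
- weight: knob weight, 38 mm across, 56 mm high, loose, left of the shaker; origin at the centre of its underside
- small_weight: knob weight, 25 mm across, 32 mm high, loose, left of the shaker; origin at the centre of its underside
- slice: slice of a concrete core, 47 mm across, 31 mm high, loose, right of the shaker; origin at the centre of its underside

How it is judged:
By the outcome, as a careful person would: the job done as asked, in the order asked, and still so for the second after the job is handed in, with the robot touching nothing.
It also fails if it takes over 51 s, if anything falls off the work surface, if the arm or the gripper's body presses on something with over 40 N, if the wrist force passes 120 N, or if a joint passes its speed limit or range.

## Working session

There is one attempt and no reset: what is moved stays moved. The work goes in short steps, Python scripts to look and compute and a tool call to move; the robot and the scene stay as the last step left them, time stands still between calls to the robot, and variables do not carry over. Pictures are saved under pics/ and viewed, about 8 in all and at most 12, crops included, and the job is handed in when it is done.

Besides the shell and the picture viewer there is one more tool, called by a JSON object that holds its "op" and its "data". carry_out: Moves the arm, as the interface text tells. Its arguments: {"type":"object","properties":{"commands":{"type":"array","items":{"type":"number"}},"force":{"type":"number"}},"required":["commands"]}

```bash
ls; mkdir -p pics; cat > h.py <<'E'
import numpy as np, cv2
from station import ctrl, viewer, ticket, nets
def cam(n):
    i=viewer.camera_info(n); p,d=viewer.camera(n); return p,d,i
def pts(px,d,i):
    "world points of pixels px (N,2 as u,v) with depth image d"
    px=np.asarray(px,float).reshape(-1,2)
    K=np.array([[i['fx'],0,i['cx']],[0,i['fy'],i['cy']],[0,0,1]])
    n=cv2.undistortPoints(px.reshape(-1,1,2),K,np.array(i['D'],float)).reshape(-1,2)
    z=d[px[:,1].astype(int),px[:,0].astype(int)]
    c=np.c_[n*z[:,None],z]
    return ((c-np.array(i['t']))@np.array(i['R']))[z>0]
E
python3 - <<'E'
from h import *
for n in ('top','scene'):
    p,d,i=cam(n)
    cv2.imwrite(f'pics/{n}1.png',p)
    for t in ('shaker','cover_tab','start_button','blank_a','tin','weight','small_weight','slice'):
        for r in nets.silhouettes(n,t)[:3]:
            v,u=np.nonzero(r['region']); 
            if len(u)==0: continue
            P=pts(np.c_[u,v],d,i)
            print(n,t,round(r['confidence'],2),r['extent'],len(u),P.mean(0).round(3),np.percentile(P,[3,97],axis=0).round(3).tolist())
o=ctrl.get_obs();print(o['time_s'],o['ee_pos'],o['eef_rot'],o['force'])
E
```

```text
pics
top shaker 0.92 [241.7, 162.6, 365.5, 262.0] 10953 [ 0.536 -0.043  0.074] [[0.436, -0.164, 0.03], [0.628, 0.081, 0.098]]
top cover_tab 0.84 [272.6, 167.6, 335.2, 220.5] 2841 [ 0.573 -0.049  0.095] [[0.524, -0.106, 0.088], [0.621, 0.008, 0.131]]
top start_button 0.51 [327.9, 234.4, 344.2, 247.6] 123 [ 0.476 -0.116  0.077] [[0.463, -0.127, 0.073], [0.487, -0.105, 0.081]]
top blank_a 0.71 [266.3, 236.2, 277.2, 252.7] 147 [0.469 0.024 0.076] [[0.456, 0.012, 0.072], [0.48, 0.035, 0.081]]
top blank_a 0.55 [295.4, 232.7, 310.8, 246.6] 159 [ 0.472 -0.046  0.076] [[0.458, -0.059, 0.07], [0.486, -0.033, 0.082]]
top tin 0.75 [366.1, 222.2, 400.0, 251.1] 576 [ 0.49  -0.222  0.04 ] [[0.464, -0.248, 0.036], [0.516, -0.196, 0.043]]
top weight 0.66 [213.1, 204.3, 237.0, 221.6] 269 [0.534 0.142 0.039] [[0.517, 0.128, 0.008], [0.551, 0.161, 0.058]]
top small_weight 0.59 [222.4, 235.5, 237.1, 244.4] 106 [0.471 0.122 0.024] [[0.461, 0.112, 0.005], [0.482, 0.133, 0.035]]
top slice 0.87 [373.7, 177.2, 391.7, 198.2] 330 [ 0.591 -0.216  0.031] [[0.572, -0.236, 0.027], [0.61, -0.196, 0.035]]
scene shake
[... 1011 characters left out ...]
4, 332.3] 520 [0.53  0.152 0.032] [[0.518, 0.132, -0.001], [0.548, 0.167, 0.055]]
scene weight 0.26 [228.5, 173.9, 394.4, 334.2] 13842 [ 0.526 -0.023  0.066] [[0.429, -0.16, 0.019], [0.628, 0.09, 0.096]]
scene small_weight 0.73 [262.7, 328.9, 278.2, 340.0] 173 [0.468 0.13  0.021] [[0.461, 0.118, 0.005], [0.478, 0.139, 0.033]]
scene small_weight 0.71 [226.6, 176.6, 389.8, 331.4] 13709 [ 0.526 -0.022  0.067] [[0.429, -0.159, 0.02], [0.628, 0.09, 0.096]]
scene slice 0.61 [341.2, 186.4, 362.3, 205.2] 162 [ 0.591 -0.222  0.029] [[0.571, -0.235, 0.026], [0.612, -0.21, 0.032]]
0.9 [0.21559502 0.50596523 0.17946151] [3.14158753e+00 1.02157001e-05 1.16800189e+00] [ 0.1155176   0.04078983 -0.57001447]
```

```bash
python3 - <<'E'
from h import *
a=cv2.imread('pics/top1.png')[140:280,190:430]; b=cv2.imread('pics/scene1.png')[160:360,200:420]
a=cv2.resize(a,None,fx=1.66,fy=1.66*1,interpolation=2);b=cv2.resize(b,None,fx=1.8,fy=1.8)
h=max(a.shape[0],b.shape[0]);f=lambda x:cv2.copyMakeBorder(x,0,h-x.shape[0],0,0,0)
cv2.imwrite('pics/both.png',np.hstack([f(a),f(b)]))
for n in('top','scene'):
    p,d,i=cam(n); v,u=np.mgrid[150:350,190:430]; P=pts(np.c_[u.ravel(),v.ravel()],d,i)
    q=P[(P[:,2]>.108)&(P[:,2]<.2)&(P[:,0]>.45)&(P[:,0]<.7)&(abs(P[:,1]+.05)<.15)]
    print(n,'tab',len(q),np.percentile(q,[2,50,98],axis=0).round(3).tolist())
    top=q[q[:,2]>.122]; print(np.percentile(top,[2,50,98],axis=0).round(3).tolist())
    c,vv=np.polyfit(top[:,0],top[:,1],1);print('tab slope dy/dx',c)
    s=P[(P[:,2]>.15)&(P[:,0]>.3)]; print('tall',len(s), s.mean(0) if len(s) else '')
    print('rails',np.percentile(P[(P[:,2]>.08)&(P[:,2]<.1)],[1,99],axis=0).round(3).tolist())
E
```

```text
top tab 260 [[0.539, -0.053, 0.117], [0.573, -0.045, 0.13], [0.608, -0.037, 0.134]]
[[0.539, -0.052, 0.126], [0.573, -0.045, 0.13], [0.608, -0.037, 0.134]]
tab slope dy/dx 0.05139521539060391
tall 0 
rails [[0.51, -0.167, 0.082], [0.636, 0.085, 0.098]]
scene tab 271 [[0.54, -0.051, 0.109], [0.571, -0.044, 0.128], [0.608, -0.036, 0.131]]
[[0.54, -0.051, 0.126], [0.573, -0.043, 0.128], [0.609, -0.036, 0.131]]
tab slope dy/dx 0.06072491800557623
tall 2244 [0.70548867 0.04918652 0.16884314]
rails [[0.509, -0.165, 0.081], [0.637, 0.093, 0.096]]
```

View pics/both.png

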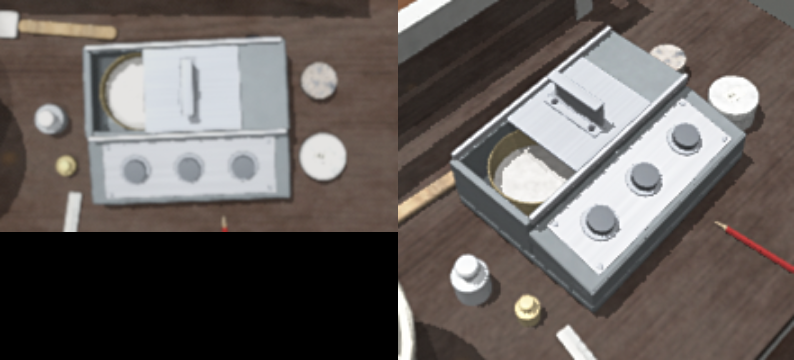

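The pictures show the shaker yawed about +0.05 rad. The tab is near (0.573, -0.045), and the cover is about 65–70 mm open. I'll check for tall obstacles along with the first move.

{"op": "carry_out", "data": {"commands": [1,0,0,4,0,0,0.1,1,4,-6,5,0,0,0.2,1,8,-12,5,0,0,0.3,1,10,-16,5,0,0,0.45], "force": 50}}

```text
time_s: 1.33
ee_pos: [0.2817, 0.4034, 0.2284]
eef_rot: [3.141, -0.001, 1.587]
force: [0.0, 0.0, -0.6]
grip_width: 0.0709
```

```bash
python3 - <<'E'
from h import *
o=ctrl.get_obs();print(o['time_s'],o['ee_pos'],o['eef_rot'],o['force'],o['grip_width'])
for n in('top','scene'):
    p,d,i=cam(n); v,u=np.mgrid[0:400:2,0:640:2]; P=pts(np.c_[u.ravel(),v.ravel()],d,i)
    q=P[(P[:,2]>.14)&(P[:,0]>.3)&(P[:,1]<.2)&(P[:,1]>-.4)&(P[:,0]<1)]
    k=np.floor(q/.1).astype(int); c,m=np.unique(k,axis=0,return_counts=True)
    print(n,[(list(map(int,a)),int(b)) for a,b in zip(c,m) if b>5])
    if len(q):print(q.min(0))
E
```

```text
1.3333 [0.28167052 0.4033668  0.22840836] [ 3.14070187e+00 -7.42368749e-04  1.58702740e+00] [ 0.04113599  0.00151604 -0.56964937] 0.07086138543094764
top [([7, -3, 1], 230), ([7, -2, 1], 430), ([7, -1, 1], 423), ([7, 0, 1], 405), ([7, 1, 1], 411), ([8, -3, 1], 306), ([8, -2, 1], 518), ([8, -2, 2], 246), ([8, -2, 3], 32), ([8, -1, 1], 279), ([8, -1, 2], 686), ([8, -1, 3], 51), ([8, 0, 1], 510), ([8, 0, 2], 159), ([8, 0, 3], 20), ([8, 1, 1], 570), ([9, -3, 1], 190), ([9, -2, 1], 169), ([9, -2, 2], 29), ([9, -1, 2], 55), ([9, 0, 1], 162), ([9, 0, 2], 23), ([9, 1, 1], 384)]
[ 0.72368583 -0.25478271  0.14246734]
scene [([7, -3, 1], 150), ([7, -2, 1], 271), ([7, -1, 1], 313), ([7, 0, 1], 366), ([7, 1, 1], 435), ([8, -3, 1], 186), ([8, -2, 1], 258), ([8, -2, 2], 93), ([8, -2, 3], 14), ([8, -1, 1], 313), ([8, -1, 2], 513), ([8, -1, 3], 46), ([8, 0, 1], 478), ([8, 0, 2], 357), ([8, 0, 3], 36), ([8, 1, 1], 468), ([9, -3, 1], 153), ([9, -2, 1], 40), ([9, -2, 2], 238), ([9, -2, 3], 38), ([9, -1, 2], 304), ([9, 0, 1], 243), ([9, 0, 2], 173), ([9, 0, 3], 25), ([9, 1, 1], 384)]
[ 0.72363811 -0.25362548  0.14163206]
```

{"op": "carry_out", "data": {"commands": [1,3,-4,0,0,0,0,1,5,-8,0,0,0,0.03,1,7,-12,0,0,0,0.03,1,9,-16,0,0,0,0.03,1,12,-20,0,0,0,0.03,1,15,-24,0,0,0,0.03,1,18,-28,0,0,0,0.03,1,20,-32,0,0,0,0.03,1,22,-36,0,0,0,0.03,1,25,-40,0,0,0,0.03,1,27,-44,-2,0,0,0.03,1,29,-48,-4,0,0,0.03]}}

```text
time_s: 2.43
ee_pos: [0.5419, -0.0205, 0.2093]
eef_rot: [3.138, -0.0, 1.614]
force: [-0.1, 0.8, -0.5]
grip_width: 0.0002
```

{"op": "carry_out", "data": {"commands": [1,0,0,0,0,0,0,1,0,0,0,0,0,0]}}

```text
time_s: 2.6
ee_pos: [0.5423, -0.0217, 0.2083]
eef_rot: [3.14, -0.0, 1.61]
force: [0.1, -0.4, 0.5]
grip_width: 0.0004
```

{"op": "carry_out", "data": {"commands": [1,1.5,-3.2,0,0,0,0,1,3.1,-6.4,0,0,0,0,1,3.1,-6.4,-2,0,0,0,1,3.1,-6.4,-5,0,0,0,1,3.1,-6.4,-8,0,0,0,1,3.1,-6.4,-10.2,0,0,0,1,3.1,-6.4,-10.2,0,0,0,1,3.1,-6.4,-10.2,0,0,0]}}

```text
time_s: 3.27
ee_pos: [0.5732, -0.0844, 0.1067]
eef_rot: [3.141, -0.001, 1.611]
force: [0.2, -0.1, 1.0]
grip_width: 0.0002
```

```bash
python3 - <<'E'
from h import *
o=ctrl.get_obs();print(o['time_s'],o['ee_pos'],o['eef_rot'],o['force'],o['grip_width'])
a,_,_=cam('scene');b,_,_=cam('wrist')
cv2.imwrite('pics/c2.png',np.hstack([cv2.resize(a[150:350,190:430],(480,400)),cv2.resize(b,(320,200))[:, :].repeat(2,0)]))
E
```

```text
3.2667 [ 0.57317505 -0.08441941  0.10669809] [ 3.14083695e+00 -7.81743507e-04  1.61071216e+00] [ 0.17539853 -0.0921243   1.01929261] 0.0002424589525284844
```

View pics/c2.png

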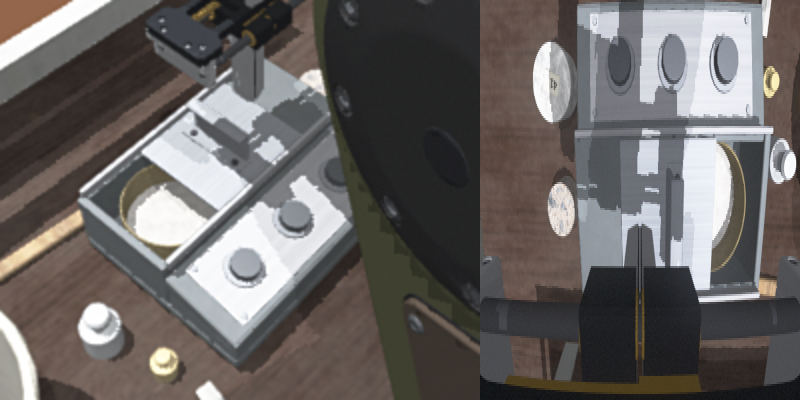

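The shut fingers are just right of the tab and clear of it. Now I push toward +y.

{"op": "carry_out", "data": {"commands": [1,0,0.8,-0.2,0,0,0,1,-0.1,1.4,-0.2,0,0,0,1,-0.1,2,-0.2,0,0,0,1,-0.1,2.6,-0.2,0,0,0,1,-0.15,3.2,-0.2,0,0,0,1,-0.2,3.8,-0.2,0,0,0,1,-0.2,4.4,-0.2,0,0,0,1,-0.25,5,-0.2,0,0,0,1,-0.3,5.6,-0.2,0,0,0,1,-0.3,6.2,-0.2,0,0,0]}}

```text
time_s: 4.2
ee_pos: [0.5711, -0.0225, 0.1064]
eef_rot: [3.137, 0.0, 1.61]
force: [-0.1, 0.1, -0.4]
grip_width: 0.0
```

```bash
cat > tab.py <<'E'
from h import *
o=ctrl.get_obs();print(o['time_s'],o['ee_pos'].round(4),o['force'].round(2))
for n in ('top','scene'):
    p,d,i=cam(n); cv2.imwrite(f'pics/{n}_l.png',p)
    for r in nets.silhouettes(n,'cover_tab')[:2]:
        v,u=np.nonzero(r['region']);P=pts(np.c_[u,v],d,i);q=P[(P[:,2]>.12)&(P[:,2]<.135)];c=P[(P[:,2]>.085)&(P[:,2]<.1)]
        print(n,r['confidence'],np.percentile(q,[2,50,98],axis=0).round(3).tolist() if len(q) else 0,np.percentile(c,[2,98],axis=0).round(3).tolist())
E
python3 tab.py
```

```text
4.2 [ 0.5711 -0.0225  0.1064] [-0.08  0.07 -0.4 ]
top 0.75 0 [[0.519, -0.109, 0.087], [0.547, 0.007, 0.095]]
scene 0.69 [[0.541, -0.052, 0.125], [0.556, -0.044, 0.129], [0.575, -0.037, 0.131]] [[0.522, -0.106, 0.087], [0.625, 0.012, 0.094]]
```

```bash
python3 - <<'E'
from h import *
a=cv2.imread('pics/scene_l.png');b,_,_=cam('wrist')
cv2.imwrite('pics/c3.png',np.hstack([cv2.resize(a[150:300,190:340],(400,400),interpolation=2),cv2.resize(b[:,120:520],(400,400))]))
E
```

```text
(no output)
```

View pics/c3.png

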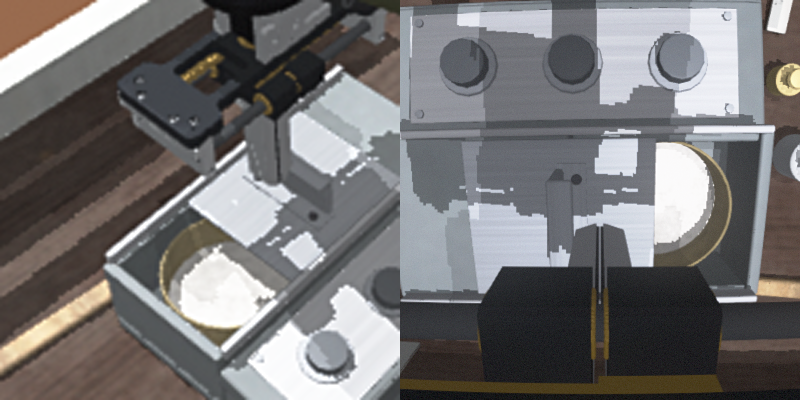

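```bash
python3 - <<'E'
from h import *
for n in('scene','top'):
    p,d,i=cam(n); v,u=np.mgrid[150:300,190:400]; P=pts(np.c_[u.ravel(),v.ravel()],d,i)
    q=P[(P[:,2]>.102)&(P[:,2]<.18)&(P[:,0]>.5)&(P[:,0]<.66)&(abs(P[:,1]+.03)<.06)]
    for z in np.arange(.10,.18,.01):
        s=q[(q[:,2]>=z)&(q[:,2]<z+.01)]
        if len(s)>2: print(n,round(z,2),len(s),s.min(0).round(3),s.max(0).round(3))
K=viewer.camera_info('scene')
import itertools
for X in ([.5711,-.0225,.1064],[.573,-.045,.131]):
    r=cv2.Rodrigues(np.array(K['R']))[0]
    print(cv2.projectPoints(np.array([X]),r,np.array(K['t']),np.array([[K['fx'],0,K['cx']],[0,K['fy'],K['cy']],[0,0,1]]),np.array(K['D']))[0])
E
```

```text
scene 0.1 44 [ 0.54  -0.05   0.102] [ 0.581 -0.044  0.11 ]
scene 0.11 18 [ 0.539 -0.049  0.111] [ 0.578 -0.043  0.118]
scene 0.12 101 [ 0.54  -0.052  0.121] [ 0.576 -0.037  0.13 ]
scene 0.13 25 [ 0.541 -0.048  0.13 ] [ 0.568 -0.015  0.14 ]
scene 0.14 54 [ 0.56  -0.035  0.14 ] [ 0.58 -0.01  0.15]
scene 0.15 61 [ 0.56  -0.035  0.15 ] [ 0.579 -0.01   0.16 ]
scene 0.16 56 [ 0.56  -0.034  0.16 ] [ 0.58 -0.01  0.17]
scene 0.17 63 [ 0.559 -0.034  0.17 ] [ 0.58  -0.009  0.18 ]
[[[292.19530318 224.03786873]]]
[[[299.44254324 208.84128241]]]
```

```bash
python3 - <<'E'
from h import *
print(ctrl.hold_point_z, ctrl.get_obs()['ee_pos'],ctrl.get_obs()['grip_width'],[a for a in dir(ctrl) if a[0]!='_'])
p,d,i=cam('wrist'); v,u=np.mgrid[0:400:2,0:640:2]; P=pts(np.c_[u.ravel(),v.ravel()],d,i)
for nm,x0,x1,y0,y1 in(('cover',.53,.6,-.1,-.06),('table',.4,.6,-.3,-.26),('finger',.555,.585,-.035,-.01)):
    q=P[(P[:,0]>x0)&(P[:,0]<x1)&(P[:,1]>y0)&(P[:,1]<y1)]
    if len(q): print(nm,len(q),np.percentile(q[:,2],[1,25,50,75,99]).round(4))
q=P[(P[:,2]>.102)&(P[:,2]<.16)&(P[:,0]>.5)&(P[:,0]<.66)&(abs(P[:,1]+.03)<.06)]
for z in np.arange(.10,.16,.006):
    s=q[(q[:,2]>=z)&(q[:,2]<z+.006)]
    if len(s)>2: print(round(z,3),len(s),s.min(0).round(3),s.max(0).round(3))
E
```

```text
0.0188 [ 0.5711973  -0.02336058  0.10641977] 0.0005239222591539563 ['MotionError', 'get_obs', 'hold_point_z']
cover 4771 [0.0888 0.0903 0.2411 0.2465 0.2654]
table 1736 [-0.0023 -0.0012 -0.0007 -0.0001  0.001 ]
finger 976 [0.089  0.091  0.1557 0.1749 0.2402]
0.1 4 [ 0.54  -0.05   0.102] [ 0.541 -0.047  0.106]
0.106 5 [ 0.54  -0.052  0.107] [ 0.541 -0.047  0.111]
0.112 6 [ 0.54  -0.051  0.112] [ 0.542 -0.047  0.117]
0.118 4 [ 0.54  -0.051  0.12 ] [ 0.54  -0.048  0.122]
0.124 504 [ 0.539 -0.053  0.126] [ 0.588 -0.037  0.13 ]
0.13 38 [ 0.542 -0.051  0.13 ] [ 0.583 -0.02   0.136]
0.136 39 [ 0.561 -0.033  0.136] [ 0.563 -0.012  0.142]
0.142 54 [ 0.561 -0.035  0.142] [ 0.563 -0.011  0.148]
0.148 60 [ 0.561 -0.036  0.148] [ 0.563 -0.012  0.154]
0.154 65 [ 0.56  -0.035  0.154] [ 0.568 -0.011  0.16 ]
```

Depth from the scene and wrist cameras agrees. The real finger ends are about 27 mm behind the reported TCP, so the fingers passed just over the tab and nothing moved. I'll go back and lower by that offset.

{"op": "carry_out", "data": {"commands": [1,0,0,1.0,0,0,0,1,0.1,-2,1.0,0,0,0,1,0.2,-4.5,1.0,0,0,0,1,0.3,-6.3,1.0,0,0,0,1,0.3,-6.4,0,0,0,0,1,0.3,-6.4,-1.5,0,0,0,1,0.3,-6.4,-2.5,0,0,0,1,0.3,-6.4,-3,0,0,0,1,0.3,-6.4,-3,0,0,0]}}

```text
time_s: 5.35
ee_pos: [0.5736, -0.0868, 0.0753]
eef_rot: [3.139, -0.0, 1.611]
force: [0.2, 0.3, -0.4]
grip_width: 0.0005
```

```bash
python3 - <<'E'
from h import *
print(ctrl.get_obs()['ee_pos'],ctrl.get_obs()['force'])
for n in('scene','wrist'):
    p,d,i=cam(n); v,u=np.mgrid[0:400,0:640]; P=pts(np.c_[u.ravel(),v.ravel()],d,i)
    q=P[(P[:,2]>.096)&(P[:,2]<.16)&(P[:,0]>.5)&(P[:,0]<.62)&(P[:,1]<-.06)&(P[:,1]>-.11)]
    for z in np.arange(.096,.13,.006):
        s=q[(q[:,2]>=z)&(q[:,2]<z+.006)]
        if len(s)>2: print(n,round(z,3),len(s),s.min(0).round(3),s.max(0).round(3))
E
```

```text
[ 0.57363543 -0.08678938  0.07529261] [ 0.22949689  0.27916899 -0.38361545]
scene 0.096 5 [ 0.517 -0.107  0.096] [ 0.565 -0.084  0.102]
scene 0.102 12 [ 0.564 -0.092  0.103] [ 0.567 -0.078  0.108]
scene 0.108 21 [ 0.562 -0.099  0.108] [ 0.583 -0.074  0.114]
scene 0.114 36 [ 0.562 -0.1    0.114] [ 0.584 -0.074  0.12 ]
scene 0.12 29 [ 0.563 -0.098  0.12 ] [ 0.583 -0.072  0.126]
scene 0.126 32 [ 0.562 -0.098  0.126] [ 0.581 -0.073  0.132]
wrist 0.096 9 [ 0.517 -0.101  0.096] [ 0.566 -0.065  0.102]
wrist 0.102 90 [ 0.564 -0.095  0.102] [ 0.566 -0.079  0.108]
wrist 0.108 189 [ 0.563 -0.099  0.108] [ 0.566 -0.075  0.114]
wrist 0.114 223 [ 0.563 -0.099  0.114] [ 0.566 -0.075  0.12 ]
wrist 0.12 229 [ 0.563 -0.099  0.12 ] [ 0.566 -0.075  0.126]
wrist 0.126 330 [ 0.563 -0.099  0.126] [ 0.58  -0.075  0.132]
```

{"op": "carry_out", "data": {"commands": [1,0,0.8,0,0,0,0,1,-0.1,1.4,0,0,0,0,1,-0.1,2,0,0,0,0,1,-0.1,2.5,0,0,0,0,1,-0.15,3,0,0,0,0,1,-0.2,3.5,0,0,0,0,1,-0.2,4,0,0,0,0,1,-0.25,4.5,0,0,0,0,1,-0.25,5,0,0,0,0]}}

```text
time_s: 6.2
ee_pos: [0.5718, -0.0366, 0.0769]
eef_rot: [3.137, 0.0, 1.611]
force: [-0.5, -2.1, 0.8]
grip_width: 0.0004
```

```bash
python3 tab.py
```

```text
6.2 [ 0.5718 -0.0366  0.0769] [-0.54 -2.12  0.83]
top 0.68 [[0.537, -0.023, 0.126], [0.537, -0.017, 0.129], [0.537, -0.013, 0.13]] [[0.517, -0.054, 0.086], [0.544, 0.035, 0.095]]
top 0.58 [[0.537, -0.023, 0.126], [0.537, -0.017, 0.129], [0.537, -0.013, 0.13]] [[0.516, -0.167, 0.085], [0.636, 0.084, 0.097]]
scene 0.59 [[0.539, -0.023, 0.125], [0.566, -0.015, 0.129], [0.595, -0.009, 0.131]] [[0.52, -0.078, 0.087], [0.622, 0.04, 0.095]]Traceback (most recent call last):
  File "tab.py", line 7, in <module>
    print(n,r['confidence'],np.percentile(q,[2,50,98],axis=0).round(3).tolist() if len(q) else 0,np.percentile(c,[2,98],axis=0).round(3).tolist())
                                                                                                 ~~~~~~~~~~~~~^^^^^^^^^^^^^^^^^
    return _quantile_unchecked(
        a, q, axis, out, overwrite_input, method, keepdims, weights)
    return _ureduce(a,
                    func=_quantile_ureduce_func,
    ...<5 lines>...
                    overwrite_input=overwrite_input,
                    method=method)
    r = func(a, **kwargs)
    result = _quantile(arr,
                       quantiles=q,
    ...<2 lines>...
                       out=out,
                       weights=wgt)
    slices_having_nans = np.isnan(arr[-1, ...])
                                  ~~~^^^^^^^^^
IndexError: index -1 is out of bounds for axis 0 with size 0
```

{"op": "carry_out", "data": {"commands": [1,0,0.5,0,0,0,0,1,-0.05,1,0,0,0,0,1,-0.05,1.5,0,0,0,0,1,-0.1,2,0,0,0,0,1,-0.1,2.5,0,0,0,0,1,-0.15,2.8,0,0,0,0,1,-0.15,3.1,0,0,0,0]}}

```text
time_s: 6.98
ee_pos: [0.5701, -0.0052, 0.0765]
eef_rot: [3.138, -0.0, 1.611]
force: [-0.5, -2.1, -0.3]
grip_width: 0.0002
```

{"op": "carry_out", "data": {"commands": [1,0,0.3,0,0,0,0,1,0,0.6,0,0,0,0]}}

```text
time_s: 7.15
ee_pos: [0.5699, 0.0011, 0.0765]
eef_rot: [3.138, -0.0, 1.611]
force: [-1.4, -1.9, 0.3]
grip_width: 0.0004
```

{"op": "carry_out", "data": {"commands": [1,0,0.3,0,0,0,0,1,0,0.5,0,0,0,0]}}

```text
time_s: 7.32
ee_pos: [0.5699, 0.0065, 0.0765]
eef_rot: [3.138, -0.0, 1.611]
force: [-0.5, -2.7, 0.1]
grip_width: 0.0005
```

{"op": "carry_out", "data": {"commands": [1,0,0.2,0,0,0,0,1,0,0.4,0,0,0,0]}}

```text
time_s: 7.48
ee_pos: [0.5699, 0.0071, 0.0766]
eef_rot: [3.139, 0.006, 1.611]
force: [-2.8, -39.3, 1.5]
grip_width: 0.0002
```

```bash
python3 tab.py 2>&1 | head -4; python3 - <<'E'
import cv2,numpy as np
cv2.imwrite('pics/c4.png',cv2.resize(cv2.imread('pics/scene_l.png')[150:300,190:390],(800,600),interpolation=2))
E
```

```text
7.4833 [0.5699 0.0071 0.0766] [ -2.8  -39.29   1.5 ]
top 0.65 [[0.534, 0.018, 0.125], [0.536, 0.021, 0.129], [0.537, 0.029, 0.131]] [[0.516, -0.039, 0.088], [0.542, 0.075, 0.095]]
scene 0.29 [[0.536, 0.019, 0.125], [0.564, 0.027, 0.129], [0.593, 0.034, 0.131]] [[0.51, -0.122, 0.085], [0.625, 0.084, 0.095]]
```

View pics/c4.png

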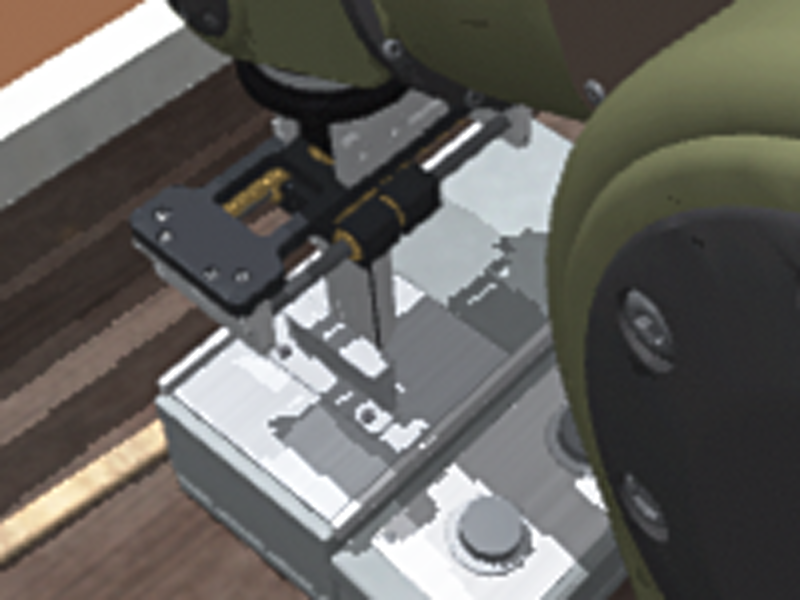

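Cover is against its stop: the force jumped from 2.7 N to 39 N with almost no motion, and the picture shows the well fully covered. I'll back off, rise, tilt square to the panel and hover over the left cap.

{"op": "carry_out", "data": {"commands": [1,0,-0.5,0,0,0,0,1,0,-1.5,0,0,0,0,1,0,-1.5,3,0,0,0,1,0,-1.5,5.5,0,0,0,1,-4,-1,5.5,0.002,-0.05,0,1,-7,0,5,0.005,-0.1,0,1,-10,1,4,0.01,-0.2,0,1,-10,1.9,2,0.01,-0.21,0,1,-10,1.9,0.5,0.01,-0.21,0,1,-10,1.9,-0.5,0.01,-0.21,0,1,-10,1.9,-0.5,0.01,-0.21,0]}}

```text
time_s: 8.6
ee_pos: [0.4689, 0.0261, 0.0702]
eef_rot: [2.93, 0.003, 1.61]
force: [0.0, 0.0, -0.3]
grip_width: 0.0005
```

```bash
cat > tip.py <<'E'
from h import *
from scipy.spatial.transform import Rotation as Ro
o=ctrl.get_obs();e=o['ee_pos'];print(o['time_s'],e.round(4),o['eef_rot'].round(3),o['force'].round(2))
R=Ro.from_euler('xyz',o['eef_rot']).as_matrix(); print('tip',(e-.0267*R[:,2]).round(4),'z',R[:,2].round(3))
n=np.array([-.2077,-.0104,.978]); 
for n_ in ('wrist','scene','top'):
    p,d,i=cam(n_); v,u=np.mgrid[0:400,0:640]; P=pts(np.c_[u.ravel(),v.ravel()],d,i)
    q=(P-e)@R
    m=(abs(q[:,0])<.014)&(abs(q[:,1])<.012)&(q[:,2]<0)&(q[:,2]>-.07); print(n_,'finger tip z',np.percentile(q[m,2],[97,99,100]).round(4) if m.sum()>20 else m.sum(), 'y range',np.percentile(q[m,1],[2,98]).round(4) if m.sum()>20 else '')
    for nm,c in dict(L=(.4685,.0255,.0755),M=(.472,-.0445,.0755),R=(.475,-.114,.0755)).items():
        w=P-np.array(c); h=w@n; s=(np.linalg.norm(w-h[:,None]*n,axis=1)<.03)&(abs(h)<.0065)
        if s.sum()>15: print(n_,nm,s.sum(),'centre',((np.percentile(P[s],4,axis=0)+np.percentile(P[s],96,axis=0))/2).round(4),'h',np.median(h[s]).round(4), 'mean',P[s].mean(0).round(4))
E
python3 tip.py
```

```text
8.6 [0.4689 0.0261 0.0702] [2.93  0.003 1.61 ] [ 0.03  0.02 -0.31]
tip [0.4633 0.026  0.0963] z [ 0.21   0.006 -0.978]
wrist finger tip z [-0.004  -0.0031 -0.0001] y range [-0.0112 -0.0006]
wrist L 981 centre [0.4609 0.0245 0.0718] h -0.0004 mean [0.4607 0.0243 0.0731]
wrist M 1842 centre [ 0.4707 -0.0441  0.0735] h -0.0006 mean [ 0.4703 -0.0439  0.0744]
wrist R 1785 centre [ 0.4744 -0.1135  0.0733] h -0.0008 mean [ 0.4741 -0.1129  0.0742]
scene finger tip z [-0.002  -0.0013 -0.0001] y range [-0.0111  0.0089]
scene L 70 centre [0.4595 0.0258 0.0717] h -0.001 mean [0.4594 0.026  0.0724]
top finger tip z [-0.003  -0.002  -0.0016] y range [-0.004   0.0115]
top L 80 centre [0.473  0.0224 0.076 ] h 0.0011 mean [0.474  0.0211 0.0769]
top M 107 centre [ 0.4763 -0.0459  0.0759] h 0.0011 mean [ 0.4763 -0.0469  0.0765]
top R 165 centre [ 0.4751 -0.1159  0.0756] h 0.0009 mean [ 0.4751 -0.1155  0.0761]
```

{"op": "carry_out", "data": {"commands": [1,0.17,0.01,-0.8,0,0,0,1,0.35,0.02,-1.66,0,0,0,1,0.35,0.02,-1.66,0,0,0]}}

```text
time_s: 9.0
ee_pos: [0.4735, 0.0261, 0.0541]
eef_rot: [2.93, 0.003, 1.609]
force: [0.1, 0.5, -0.3]
grip_width: 0.0003
```

{"op": "carry_out", "data": {"commands": [1,0.02,0,-0.1,0,0,0,1,0.02,0,-0.1,0,0,0]}}

```text
time_s: 9.17
ee_pos: [0.4735, 0.026, 0.0526]
eef_rot: [2.931, 0.003, 1.609]
force: [-0.1, 0.4, -0.6]
grip_width: 0.0005
```

{"op": "carry_out", "data": {"commands": [1,0.02,0,-0.1,0,0,0,1,0.02,0,-0.1,0,0,0]}}

```text
time_s: 9.33
ee_pos: [0.4737, 0.026, 0.0515]
eef_rot: [2.931, 0.003, 1.609]
force: [-0.7, -0.3, 0.1]
grip_width: 0.0003
```

{"op": "carry_out", "data": {"commands": [1,0.02,0,-0.1,0,0,0,1,0.02,0,-0.1,0,0,0]}}

```text
time_s: 9.5
ee_pos: [0.4741, 0.026, 0.0506]
eef_rot: [2.93, 0.003, 1.609]
force: [-2.1, -0.7, 1.4]
grip_width: 0.0001
```

{"op": "carry_out", "data": {"commands": [1,0.02,0,-0.1,0,0,0,1,0.02,0,-0.1,0,0,0]}}

```text
time_s: 9.67
ee_pos: [0.4743, 0.0261, 0.0499]
eef_rot: [2.93, 0.003, 1.609]
force: [-4.7, 0.4, 9.3]
grip_width: 0.0005
```

Left cap is stiff, about 10 N within roughly 1 mm, so it's a blank. On to the middle cap.

{"op": "carry_out", "data": {"commands": [1,-0.1,0,0.5,0,0,0,1,-0.5,0,2.4,0,0,0,1,-0.4,-3.5,2.4,0,0,0,1,-0.15,-7,2.4,0,0,0,1,-0.15,-7,2.4,0,0,0,1,0.1,-7,1.2,0,0,0,1,0.27,-7,0.4,0,0,0,1,0.27,-7,0.4,0,0,0,1,0.27,-7,0.4,0,0,0]}}

```text
time_s: 10.42
ee_pos: [0.4767, -0.0434, 0.0535]
eef_rot: [2.931, 0.002, 1.61]
force: [0.1, -0.5, 0.4]
grip_width: 0.0004
```

{"op": "carry_out", "data": {"commands": [1,0.04,0,-0.2,0,0,0,1,0.04,0,-0.2,0,0,0]}}

```text
time_s: 10.58
ee_pos: [0.4771, -0.043, 0.0516]
eef_rot: [2.931, 0.002, 1.611]
force: [0.4, -0.3, -0.9]
grip_width: -0.0001
```

{"op": "carry_out", "data": {"commands": [1,0.02,0,-0.1,0,0,0,1,0.02,0,-0.1,0,0,0]}}

```text
time_s: 10.75
ee_pos: [0.4774, -0.0429, 0.0507]
eef_rot: [2.931, 0.003, 1.611]
force: [-0.7, -0.6, -0.3]
grip_width: 0.0002
```

{"op": "carry_out", "data": {"commands": [1,0.02,0,-0.1,0,0,0,1,0.02,0,-0.1,0,0,0]}}

```text
time_s: 10.92
ee_pos: [0.4777, -0.0429, 0.0499]
eef_rot: [2.931, 0.003, 1.611]
force: [-4.2, 0.2, 6.2]
grip_width: 0.0006
```

{"op": "carry_out", "data": {"commands": [1,0.01,0,-0.05,0,0,0,1,0.01,0,-0.05,0,0,0]}}

```text
time_s: 11.08
ee_pos: [0.4777, -0.0429, 0.0498]
eef_rot: [2.931, 0.003, 1.611]
force: [-5.7, -0.3, 8.9]
grip_width: 0.0007
```

The middle cap is stiff too. On to the right cap.

{"op": "carry_out", "data": {"commands": [1,-0.1,0,0.5,0,0,0,1,-0.5,0,2.4,0,0,0,1,-0.4,-3.5,2.4,0,0,0,1,-0.2,-7,2.4,0,0,0,1,-0.2,-7,2.4,0,0,0,1,0.05,-7,1.2,0,0,0,1,0.22,-7,0.4,0,0,0,1,0.22,-7,0.4,0,0,0,1,0.22,-7,0.4,0,0,0]}}

```text
time_s: 11.83
ee_pos: [0.4797, -0.1123, 0.0535]
eef_rot: [2.932, 0.002, 1.612]
force: [0.1, 1.0, 0.1]
grip_width: 0.0002
```

{"op": "carry_out", "data": {"commands": [1,0.04,0,-0.2,0,0,0,1,0.04,0,-0.2,0,0,0]}}

```text
time_s: 12.0
ee_pos: [0.4801, -0.1119, 0.0516]
eef_rot: [2.932, 0.002, 1.612]
force: [0.2, -0.1, -0.2]
grip_width: 0.0006
```

{"op": "carry_out", "data": {"commands": [1,0.02,0,-0.1,0,0,0,1,0.02,0,-0.1,0,0,0]}}

```text
time_s: 12.17
ee_pos: [0.4804, -0.1118, 0.0507]
eef_rot: [2.932, 0.002, 1.613]
force: [0.1, 0.9, 0.1]
grip_width: 0.0005
```

{"op": "carry_out", "data": {"commands": [1,0.02,0,-0.1,0,0,0,1,0.02,0,-0.1,0,0,0]}}

```text
time_s: 12.33
ee_pos: [0.4807, -0.1118, 0.0498]
eef_rot: [2.931, 0.002, 1.613]
force: [-0.8, 0.3, 2.0]
grip_width: 0.0004
```

{"op": "carry_out", "data": {"commands": [1,0.01,0,-0.05,0,0,0,1,0.01,0,-0.05,0,0,0]}}

```text
time_s: 12.5
ee_pos: [0.4808, -0.1117, 0.0493]
eef_rot: [2.931, 0.002, 1.613]
force: [0.0, -0.4, 2.3]
grip_width: 0.0007
```

The right cap is soft, so it's the button. Before pressing fully I'll check that the cover is still shut.

```bash
cat > cov.py <<'E'
from h import *
for n in ('wrist','scene','top'):
    p,d,i=cam(n); v,u=np.mgrid[0:400,0:640]; P=pts(np.c_[u.ravel(),v.ravel()],d,i)
    q=P[(P[:,2]>.122)&(P[:,2]<.135)&(P[:,0]>.52)&(P[:,0]<.63)&(P[:,1]>-.04)&(P[:,1]<.08)]
    print(n,len(q),np.percentile(q,[2,50,98],axis=0).round(3).tolist() if len(q)>5 else '')
cv2.imwrite('pics/top_end.png',p)
E
python3 cov.py
```

```text
wrist 0 
scene 247 [[0.537, 0.02, 0.126], [0.569, 0.028, 0.129], [0.604, 0.035, 0.131]]
top 247 [[0.536, 0.018, 0.125], [0.569, 0.025, 0.13], [0.603, 0.032, 0.133]]
```

Tab readings match those taken against the stop, so the cover is still shut. Now the press: 6 mm first, then small steps until the force shows the stop.

{"op": "carry_out", "data": {"commands": [1,0.04,0,-0.2,0,0,0,1,0.08,0,-0.4,0,0,0,1,0.11,0,-0.55,0,0,0,1,0.11,0,-0.55,0,0,0]}}

```text
time_s: 12.98
ee_pos: [0.4821, -0.1117, 0.0437]
eef_rot: [2.931, 0.002, 1.613]
force: [-1.9, 1.7, 6.4]
grip_width: 0.0007
```

{"op": "carry_out", "data": {"commands": [1,0.02,0,-0.1,0,0,0,1,0.02,0,-0.1,0,0,0]}}

```text
time_s: 13.15
ee_pos: [0.4823, -0.1117, 0.0434]
eef_rot: [2.931, 0.002, 1.613]
force: [-10.7, 2.8, 19.9]
grip_width: 0.0006
```

It's at the stop, with the force jumping to about 20 N. Hold for about a second.

{"op": "carry_out", "data": {"commands": [1,0.01,0,-0.06,0,0,0,1,0.01,0,-0.06,0,0,0,1,0.01,0,-0.06,0,0,0,1,0.01,0,-0.06,0,0,0,1,0.01,0,-0.06,0,0,0,1,0.01,0,-0.06,0,0,0,1,0.01,0,-0.06,0,0,0,1,0.01,0,-0.06,0,0,0,1,0.01,0,-0.06,0,0,0,1,0.01,0,-0.06,0,0,0,1,0.01,0,-0.06,0,0,0]}}

```text
time_s: 14.07
ee_pos: [0.4823, -0.1117, 0.0434]
eef_rot: [2.931, 0.002, 1.613]
force: [-11.4, 2.4, 18.9]
grip_width: 0.0005
```

{"op": "carry_out", "data": {"commands": [1,-0.1,0,0.5,0,0,0,1,-0.2,0,1,0,0,0,1,-0.4,0,2,0,0,0,1,-1,0,5,0,0,0,1,-2,0,8,0,0,0,1,-3,0,11,0,0,0,1,-4,2,14,0,0,0,1,-4,4,15,0,0,0,1,-4,4,15,0,0,0,1,-4,4,15,0,0,0]}}

```text
time_s: 14.9
ee_pos: [0.4424, -0.0713, 0.1942]
eef_rot: [2.93, 0.003, 1.615]
force: [-0.2, 0.1, -0.4]
grip_width: 0.0006
```

```bash
python3 cov.py; python3 - <<'E'
from h import *
print(ctrl.get_obs()['force'])
n=np.array([-.2077,-.0104,.978])
p,d,i=cam('wrist'); v,u=np.mgrid[0:400,0:640]; P=pts(np.c_[u.ravel(),v.ravel()],d,i)
for nm,c in dict(L=(.4685,.0255,.0755),M=(.472,-.0445,.0755),R=(.475,-.114,.0755)).items():
    w=P-np.array(c); h=w@n; s=(np.linalg.norm(w-h[:,None]*n,axis=1)<.011)&(abs(h)<.02); print(nm,s.sum(),np.median(h[s]) if s.any() else '')
for t in ('tin','weight','small_weight','slice'):
  for c in ('top','scene'):
    p,d,i=cam(c)
    for r in nets.silhouettes(c,t)[:1]:
        vv,uu=np.nonzero(r['region']);Q=pts(np.c_[uu,vv],d,i);print(t,c,r['extent'],Q.mean(0).round(3))
w,_,_=cam('wrist'); s,_,_=cam('scene')
cv2.imwrite('pics/end.png',np.hstack([cv2.resize(s[140:340,200:420],(400,364)),cv2.resize(w,(400,364))]))
E
```

```text
wrist 13 [[0.535, 0.028, 0.125], [0.537, 0.03, 0.128], [0.539, 0.032, 0.13]]
scene 248 [[0.537, 0.02, 0.126], [0.569, 0.028, 0.129], [0.604, 0.035, 0.131]]
top 248 [[0.536, 0.017, 0.125], [0.569, 0.025, 0.13], [0.603, 0.032, 0.133]]
[-0.31198902  0.65576195  0.06569177]
L 410 -0.00019294663926533906
M 419 -0.00018096663123039187
R 414 -0.0005059031170292503
tin top [369.5, 218.4, 399.6, 248.5] [ 0.49  -0.222  0.039]
tin scene [372.0, 201.2, 401.6, 232.6] [ 0.486 -0.217  0.036]
weight top [213.1, 203.0, 234.0, 220.3] [0.534 0.141 0.039]
weight scene [227.5, 297.6, 253.3, 332.2] [0.53  0.151 0.031]
small_weight scene [262.1, 328.0, 278.1, 340.9] [0.469 0.13  0.019]
slice top [372.1, 178.7, 392.5, 199.3] [ 0.59  -0.215  0.03 ]
slice scene [229.6, 174.4, 395.1, 335.2] [ 0.522 -0.016  0.071]
```

View pics/end.png

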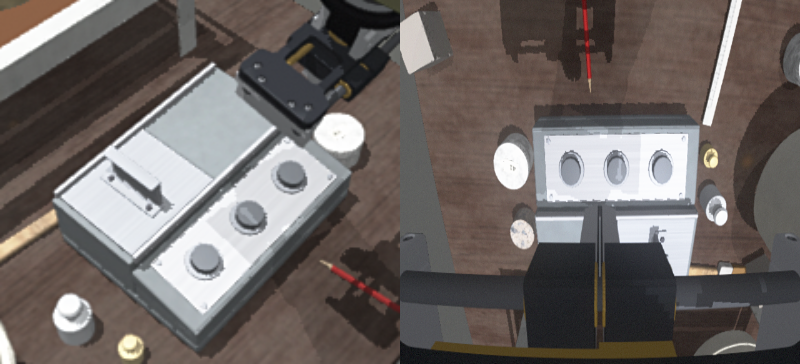

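The picture shows the sieve well completely covered, all three caps up, the loose things in place and the arm clear.

```bash
python3 -c "
from station import ticket
print(ticket.hand_in())"
```

```text
the job is handed in; nothing more can be done
None
```

The cover is shut and the machine's button was pressed, held and released. I handed the job in at about 15 to 16 s of the 51 s allowed.

- **Cover:** I pushed the tab with about 2 N until it met its stop, where the force spiked to 39 N for the last few tenths of a mm. That is well above the 2 to 4 N advised, but under the wrist limit. Before the press and at the end the tab was still where it had been against the stop.
- **Finding the button:** The left and middle caps were stiff, taking about 10 N within roughly 1 mm, so I left them. The right cap gave softly, about 2 N at 1 mm.
- **Pressing it:** I pressed the right cap about 7 mm to its stop, with about 22 N along the panel's normal there. I held it for about 1 s and let it go.
- **Last checks:**
  - All three cap faces are within 0.5 mm of their unpressed height.
  - The tin, both weights and the slice are where they were. The last search found the small weight only in the scene camera. It reported the slice properly only in the top camera, and the scene result for it was the shaker itself.
  - The arm is clear and feels no contact force.
- **What disagreed:** The fingers really end about 27 mm short of the reported TCP. Because of that, my first push passed just over the tab without touching it. I measured the offset in the camera depth, corrected for it and pushed again.

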